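# Load the checkered target post and swing the magnifier over it

### The job

Take the white post with the checkered top out of the grey rack and slide it upright into the blue holder on the black base, letting it down gently until it rests fully on the holder's floor. Then swing the magnifier round on its stiff joint until the lens is centred straight above the checkered top, and leave it there. Leave the other posts in the rack and everything else on the bench where it is.

Things in the scene. Friction and masses are not known exactly. Their poses are not given: they have to be found in the camera images.
- target_post: the white target post, a loose upright bar 64 mm (its x) by 28 mm (its y) by 130 mm high (its z), about 0.35 kg, with a black-and-white checkered top; origin at the centre of its underside. It stands in one of the three slots of the rack (which one varies), its lower 42 mm inside the slot. Half a turn about z makes no difference
- post_top (a point): centre of the target post's checkered top, 130 mm above its underside
- red_post: a loose aluminium-coloured post with a red top, 64 x 28 x 115 mm, in another slot of the rack; origin at the centre of its underside, x and y as for the target post; leave it alone
- yellow_post: a loose aluminium-coloured post with a yellow top, 64 x 28 x 125 mm, in another slot of the rack; origin at the centre of its underside; leave it alone
- rack: grey fixed rack block 104 (x) x 212 (y) x 50 mm high; origin at the centre of its underside. Three open-topped slots, each 70 mm (x) by 34 mm (y), 42 mm deep (slot floors 8 mm up), at y = -70, 0 and +70 mm; posts stand in them with their axes parallel to the rack's
- holder: blue upright rectangular sleeve, open at the top, fixed on the black base: outside 83 (x) x 47 (y) mm with an aluminium foot 100 x 66 mm, 80 mm high; origin at the centre of its underside, 12 mm above the table. The well inside is 67 mm (x) by 31 mm (y), walls 8 mm; the top 8 mm of the mouth is bevelled, widening by about 4.5 mm on each side
- holder_floor (a point): centre of the well's floor, 8 mm above the holder's underside, axes as the holder's; the post's underside comes to rest here, the post's x along the holder's x, either way round; its top then stands 58 mm out of the holder, 150 mm above the table
- holder_mouth (a point): centre of the holder's mouth, 72 mm above the well's floor
- base: fixed black base plate 330 (x) x 240 (y) x 12 mm that carries the holder and the magnifier's pillar (22 mm thick, at base x = +110 mm, y = 0); origin at the centre of its underside. A fixed black micrometer stage stands on it at about base (30, 88) mm, 70 x 55 mm, 70 mm high, with a knob to -x
- magnifier (a joint): turn of the magnifier arm about its upright pillar in rad, counterclockwise from above; 0 = arm points along the base's -x; range -1.2 to 1.6; stiff, stays where it is left, and takes about 3 N at the knob
- pivot (a point): the magnifier's turning axis (vertical), about 200 mm above the table on top of the pillar
- lens (a point): centre of the magnifier's lens, 220 mm from the turning axis and 205 mm above the table; white ring 86 mm outside diameter, 14 mm thick; a flat aluminium bar 16 mm wide, top 211 mm above the table, joins it to the pillar
- knob_mid (a point): grip point on the orange upright knob (22 mm diameter) on the magnifier's bar, 155 mm from the turning axis; the knob rises from the bar's top (211 mm above the table) to 260 mm; this point is 238 mm above the table
- clamp_block: loose dark steel block 45 x 40 x 30 mm with a black knob on top (44 mm in all), standing on the base; origin at the centre of its underside; leave it alone
- brick_steps: loose red brick-patterned staircase model 60 (x) x 120 (y) mm, 90 mm at its highest, behind the rack; origin at the centre of its underside; leave it alone
- pointer_stand: loose stand with a white candle-like pointer, 60 x 60 mm foot, 154 mm high, between the rack and the base; origin at the centre of its underside; leave it alone
- driver: loose screwdriver with a blue handle, 180 mm long, lying between the brick steps and the base; leave it alone
Things that resemble listed ones, but are neither listed nor needed, are in the scene too. There is more than one size of the target_post; the job needs the largest.

How it is judged:
On the way, in this order (a step that is already met when the one before it is completed fails the run):
1. the checkered post stands fully home in the blue holder, the magnifier not yet over it (z of target_post in the frame of holder_floor between -0.005 and 0.005 m and horizontal distance between target_post and holder_floor below 0.006 m and angle between target_post's own z axis and vertical below 0.06 rad and horizontal distance between lens and post_top above 0.06 m), for 0.3 s.
2. the magnifier's lens is above the checkered top (z of target_post in the frame of holder_floor between -0.005 and 0.005 m and horizontal distance between target_post and holder_floor below 0.006 m and angle between target_post's own z axis and vertical below 0.06 rad and horizontal distance between lens and post_top below 0.02 m and velocity of joint magnifier between -0.05 and 0.05 rad/s), for 0.3 s.
At the end, for the whole second after the job is handed in: The checkered post stands upright in the holder, underside within 5 mm of the well's floor and 6 mm of its centre; the lens centre is within 20 mm horizontally of the centre of the checkered top; post and magnifier at rest, the other two posts upright (0.1 rad) (all of step 2 and linear speed of target_post below 0.02 m/s and angle between each of red_post, yellow_post's own z axis and vertical below 0.1 rad); the robot touches nothing.
It fails at once if another post is shifted more than 20 mm (distance of any of red_post, yellow_post from where it was at the start of the episode above 0.02 m).
It fails at once if another loose thing on the bench is shifted more than 25 mm (distance of any of clamp_block, brick_steps, pointer_stand, driver from where it was at the start of the episode above 0.025 m).
It fails at once if the post is dropped into the holder (faster than 0.5 m/s inside it) (horizontal distance between target_post and holder_floor below 0.015 m and z of target_post in the frame of holder_floor below 0.07 m and linear speed of target_post above 0.5 m/s).
It fails at once if the post is rammed against the holder (more than 60 N) (contact force between target_post and holder above 60 N).
It also fails if it takes over 72 s, if anything falls off the work surface, if the arm or the gripper's body presses on something with over 40 N, if the wrist force passes 120 N, or if a joint passes its speed limit or range.

### The arm

A 6-joint arm with a two-finger parallel gripper is mounted at the origin on the work surface. World frame = base frame: x ahead of the robot, y to its left, z up, the work surface at z = 0. Lengths are in m, angles in rad, forces in N, time in s.
With the tool pointing down it reaches from about 0.325 to 0.75 m from the base axis. Payload 7.6 kg.
Tool frame: the origin (TCP) lies between the finger pads; the fingertips stand 8 mm ahead of it and the grasp point (between the pads) lies 11 mm behind it; z points along the fingers, y is the line along which they close (so a half turn about z gives the same grasp; the last joint's range is limited). The gripper opens to 85 mm and grips with 20 to 120 N. Pads are 22 mm wide; open, the fingers measure 114 mm over their backs; the gripper's body (76 mm by 85 mm) begins 54 mm behind the grasp point. The pads swing forward as they close: fully open they stand 13 mm farther back than shut.
Start: joints at [-1.324, 0.052, 1.401, -0, 1.689, -0.07], TCP at [0.164, -0.499, 0.239] pointing down, gripper open.
Joint ranges: [-2.9, 2.9], [-0.91, 2.17], [0.12, 2.37], [-1.06, 4.2], [0.26, 2.73], [-2.93, 2.93]. Speed limits (rad/s): [2.57, 2.57, 3.01, 3.14, 3.14, 3.14].

### API

Orientations are given as a rotation vector (axis times angle).
In Python, from cell import monitor, vision, order gives the robot as it stands.
- The arm moves only by the tool jog_arm, never from a script. Its argument "steps" is a list that holds one entry, the list of rows, each a list of 7 numbers: the turn, a rotation vector about the tool's x, y, z each as a share of 90 degrees, from -1 to 1, then the shift along the tool's x, y, z each as a share of 500 mm, from -1 to 1, then the closure, from -1 (fully open) to 1 (shut). A call has 1 to 10 rows; each row shifts and turns the commanded pose from where the row before left it, along the tool's axes as they then stand; what a row does not reach is not made up. A row lasts 1/10 s, in which the tool goes at most 50 mm and 8.59 degrees, less where a joint would pass 70% of its speed; a pose out of reach is approached as far as the arm can. A call with a number of a shift or a turn outside -1 to 1 is refused whole. A call with a gripper value outside its range is refused whole. The fingers move at their own pace and stop on an object; the grip force is fixed at half the most. Time passes only in rows, so rows that do not move let the fingers close. It gives the time, the measured TCP pose, the force, the opening and the grip force at its end, in the units of the state.
- monitor.observe(): the state, without advancing time (a new reading comes with each control period).
- vision.read_camera(name): name is "scene" or "side" or "wrist"; returns a dict with "frame" (480x640x3 uint8, blue, green, red), "z_map" (480x640 float32, m along the optical axis (not along the pixel's ray), 0 where there is no reading), "K" (3x3 intrinsics, pixels), "distortion" ([k1, k2, p1, p2, k3] as OpenCV has them; the pictures are not rectified), "pose" (4x4, takes a point from camera to world coordinates); the wrist camera has in their place "tool_from_camera" (4x4, takes a point from camera to tool coordinates, whose origin is the TCP and whose axes are the flange's). Camera axes: x right, y up, looking along -z (the intrinsics and any distortion apply to the point x, -y, -z); pixel columns grow to the right and rows downward; lengths in m; the calibration is good to about 2 mm. A picture is of the moment at which its call begins: read the wrist's pose just before it.
- order.hand_in(): hands the job in; it is judged then, once.
The state is a dict: "time_s": time; "q": joint angles; "qd": joint speeds; "joint_efforts": joint torques, N m; "ee_pos": TCP position; "tcp_rot": TCP orientation; "wrist_force": force on the tool from outside, world axes, zero at the start; "moment": the same for the moment, N m; "grip_width": finger opening in m; "finger_force": force on a finger pad.
Only numpy, scipy, OpenCV 4.12 (cv2) and the standard library are available. Lean on these libraries where they do the work, as an engineer would, in place of code of your own. Each camera call takes 0.05 s, during which the arm holds its last target. There are 200 camera calls.

## Working session

There is one attempt and no reset: what is moved stays moved. The work goes in short steps, Python scripts to look and compute and a tool call to move; the robot and the scene stay as the last step left them, time stands still between calls to the robot, and variables do not carry over. Pictures are saved under pics/ and viewed, at most 10 in all, crops included, and the job is handed in when it is done.

Besides the shell and the picture viewer there is one more tool, called after "Call:" by a JSON object that holds its "name" and its "arguments". jog_arm: Moves the arm, as the interface text tells. Its arguments: {"type":"object","properties":{"steps":{"type":"array","items":{"type":"array","items":{"type":"array","items":{"type":"number"}}}}},"required":["steps"]}

```bash
mkdir -p pics; ls; cat > h.py <<'E'
import numpy as np, cv2
from cell import monitor, vision, order
from scipy.spatial.transform import Rotation as R
def grab(n):
    s=monitor.observe(); d=vision.read_camera(n)
    if n=="wrist":
        T=np.eye(4);T[:3,:3]=R.from_rotvec(s["tcp_rot"]).as_matrix();T[:3,3]=s["ee_pos"]
        d["pose"]=T@np.array(d["tool_from_camera"])
    return d
def rays(d,px):
    px=np.asarray(px,float).reshape(-1,1,2)
    u=cv2.undistortPoints(px,np.array(d["K"]),np.array(d["distortion"])).reshape(-1,2)
    v=np.c_[u[:,0],-u[:,1],-np.ones(len(u))]
    P=np.array(d["pose"]);return P[:3,3],v@P[:3,:3].T
def onplane(d,px,z):
    o,v=rays(d,px);return o+v*((z-o[2])/v[:,2])[:,None]
def atdepth(d,px):
    px=np.asarray(px).reshape(-1,2);o,v=rays(d,px)
    z=d["z_map"][px[:,1].astype(int),px[:,0].astype(int)]
    return o+v*z[:,None]
def cloud(d):
    yy,xx=np.mgrid[0:480,0:640];return atdepth(d,np.c_[xx.ravel(),yy.ravel()]).reshape(480,640,3)
E
python3 - <<'E'
from h import *
import pickle
D={}
for n in("scene","side","wrist"):
    D[n]=grab(n);cv2.imwrite(f"pics/{n}0.png",D[n]["frame"]);print(n,np.array(D[n]["pose"]).round(3).tolist(),np.array(D[n]["K"])[0,0])
pickle.dump(D,open("d0.pkl","wb"));print(monitor.observe())
E
```

```text
pics
scene [[-0.139, -0.824, 0.55, 1.085], [0.99, -0.121, 0.069, -0.024], [0.009, 0.554, 0.832, 0.963], [0.0, 0.0, 0.0, 1.0]] 513.871518918521
side [[-0.966, 0.188, -0.175, 0.432], [-0.257, -0.73, 0.634, 0.468], [-0.008, 0.657, 0.753, 0.804], [0.0, 0.0, 0.0, 1.0]] 447.0472465409782
wrist [[0.311, 0.918, 0.246, 0.226], [-0.95, 0.301, 0.08, -0.479], [-0.001, -0.259, 0.966, 0.373], [0.0, 0.0, 0.0, 1.0]] 359.86305810088794
{'time_s': 0.15, 'q': array([-1.32432145e+00,  5.27000615e-02,  1.40149505e+00,  2.22217902e-06,
        1.68857982e+00, -7.02934479e-02]), 'qd': array([ 0.00144068, -0.00045681, -0.00375314,  0.00032535, -0.00145173,
       -0.00033627]), 'joint_efforts': array([ 8.73164190e-04, -3.81951928e+01, -3.60423732e+01, -9.40523341e-05,
        4.57452712e-03, -2.68330595e-06]), 'ee_pos': array([ 0.1635096 , -0.49866407,  0.23865991]), 'tcp_rot': array([-3.10110746e+00, -4.95315419e-01,  1.59871027e-04]), 'wrist_force': array([-0.16753168, -0.09362414,  1.06573993]), 'moment': array([0.03661692, 0.02589973, 0.00366584]), 'finger_force': 0.0, 'grip_width': 0.08556786419212405}
```

View pics/scene0.png

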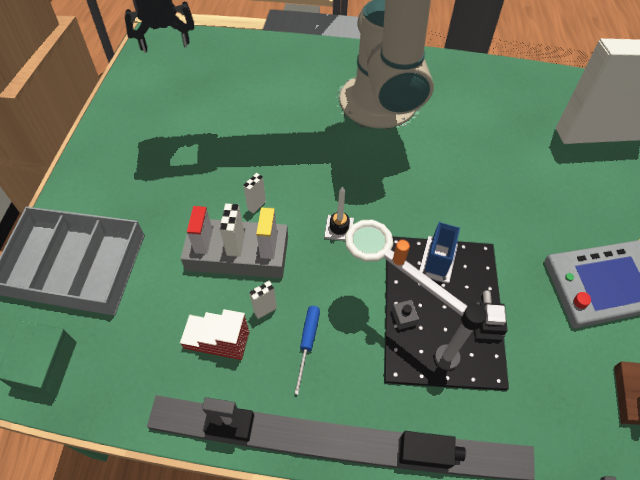

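View pics/side0.png

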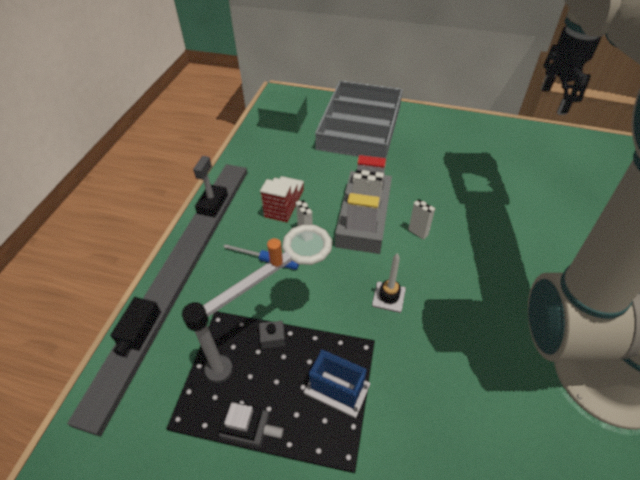

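The scene view shows the target, the checkered post in the rack's middle slot, at (231,215), with the red post at (198,213) and the yellow at (266,218). Smaller checkered decoys stand at (254,185) and (263,290). The blue holder is at (443,250), the lens at (369,240), the orange knob at (401,252) and the pivot cap at (474,314). The side view shows the target top at (368,175), the holder at (337,378), the lens at (308,244) and the knob at (275,252).

```bash
python3 - <<'E'
from h import *
import pickle
D=pickle.load(open("d0.pkl","rb"))
boxes={"scene":{"post":(218,200,245,232),"red":(185,200,210,228),"yel":(255,205,280,235),"holder":(420,220,465,275),"lens":(340,215,398,262),"knob":(390,238,412,266),"pivot":(460,300,488,328),"stand":(325,180,355,242),"rack":(180,220,290,280)},
"side":{"post":(350,166,386,184),"red":(355,153,390,168),"yel":(345,192,382,208),"holder":(300,345,370,412),"lens":(280,222,335,266),"knob":(264,236,286,268),"pivot":(180,300,210,330),"stand":(370,250,406,308),"rack":(330,165,400,250)}}
zr={"post":(.125,.15),"red":(.11,.135),"yel":(.12,.145),"holder":(.08,.1),"lens":(.19,.225),"knob":(.25,.27),"pivot":(.19,.26),"stand":(.02,.17),"rack":(.045,.055)}
for n,d in D.items():
    if n=="wrist":continue
    C=cloud(d);hsv=cv2.cvtColor(d["frame"],cv2.COLOR_BGR2HSV)
    H,S,V=hsv[...,0],hsv[...,1].astype(int),hsv[...,2]
    for k,(a,b,c,e) in boxes[n].items():
        m=np.zeros((480,640),bool);m[b:e,a:c]=1
        m&=(C[...,2]>zr[k][0])&(C[...,2]<zr[k][1])&(d["z_map"]>0)
        if k=="holder":m&=(H>100)&(H<130)&(S>80)
        if k=="knob":m&=(H<20)&(S>150)
        if k=="lens":m&=(S<60)&(V>140)
        P=C[m]
        if len(P)<5:print(n,k,len(P));continue
        r=cv2.minAreaRect((P[:,:2]*1000).astype(np.float32))
        print(n,k,len(P),"z",np.percentile(P[:,2],[5,50,95]).round(4),"mean",P[:,:2].mean(0).round(4),"rect",np.round(r[0],1),np.round(r[1],1),round(r[2],1))
E
```

```text
scene post 432 z [0.1311 0.1386 0.1411] mean [ 0.5353 -0.2687] rect [ 533.6 -269.6] [65.5 29.1] 4.0
scene red 341 z [0.1161 0.1238 0.1262] mean [ 0.5325 -0.3367] rect [ 531.9 -338.1] [53.7 29.8] 5.2
scene yel 402 z [0.128  0.1335 0.136 ] mean [ 0.5299 -0.197 ] rect [ 528.9 -197.5] [64.7 28.2] 3.1
scene holder 435 z [0.0814 0.0894 0.0943] mean [0.4967 0.1626] rect [496.6 163.4] [45.7 85.2] 79.1
scene lens 1565 z [0.2056 0.2095 0.2136] mean [0.594  0.0057] rect [592.9   4.3] [82.2 82.4] 6.7
scene knob 152 z [0.2529 0.2597 0.2623] mean [0.6311 0.0582] rect [628.9  58.3] [21.3 21. ] 2.0
scene pivot 554 z [0.202  0.2221 0.2251] mean [0.7178 0.1818] rect [715.2 181.4] [45.  36.9] 77.7
scene stand 481 z [0.0254 0.0442 0.1394] mean [ 0.4454 -0.0565] rect [440.4 -56.9] [42.9 41. ] 85.2
scene rack 2402 z [0.047  0.0505 0.0535] mean [ 0.5497 -0.2596] rect [ 535.5 -270.3] [106.8 213.9] 3.9
side post 364 z [0.1272 0.1382 0.1406] mean [ 0.533  -0.2642] rect [ 532.7 -268.9] [63.6 32.8] 3.5
side red 310 z [0.1136 0.1234 0.1256] mean [ 0.5384 -0.3332] rect [ 537.4 -337.3] [64.  32.7] 5.2
side yel 390 z [0.1233 0.1332 0.1353] mean [ 0.5293 -0.1931] rect [ 528.9 -195.9] [64.2 30.9] 3.0
side holder 770 z [0.0816 0.0887 0.0935] mean [0.4949 0.1657] rect [495.1 166.3] [47.7 83.8] 79.3
side lens 1527 z [0.2064 0.2092 0.2132] mean [0.5905 0.0094] rect [590.4   7.1] [81.  82.2] 15.2
side knob 137 z [0.2521 0.2597 0.262 ] mean [0.6256 0.0624] rect [626.6  61. ] [19.  19.2] 30.9
side pivot 660 z [0.2005 0.2221 0.2245] mean [0.7098 0.1895] rect [710.8 186. ] [42.5 35.7] 34.8
side stand 570 z [0.0244 0.044  0.1407] mean [ 0.4379 -0.0492] rect [438.1 -54.4] [43.6 43.1] 4.1
side rack 1225 z [0.0476 0.0506 0.053 ] mean [ 0.5286 -0.2357] rect [ 534.7 -269. ] [104.3 216.9] 3.5
```

Call:
{"name": "jog_arm", "arguments": {"steps": [[[0, 0, 0.08, 0, 0, -0.02, -1], [0, 0, 0.08, 0, 0, -0.02, -1], [0, 0, 0, 0.07, -0.04, -0.01, -1], [0, 0, 0, 0.07, -0.04, -0.01, -1], [0, 0, 0, 0.07, -0.04, -0.01, -1], [0, 0, 0, 0.07, -0.04, -0.01, -1], [0, 0, 0, 0.07, -0.04, -0.01, -1], [0, 0, 0, 0.07, -0.04, -0.01, -1], [0, 0, 0, 0.07, -0.04, -0.01, -1], [0, 0, 0, 0.07, -0.04, -0.01, -1]]]}}

```text
time_s: 1.15
ee_pos: [0.4337, -0.3197, 0.2993]
tcp_rot: [-3.14, -0.103, 0.0]
wrist_force: [0.4, -0.6, 0.6]
grip_width: 0.0855
finger_force: 0.0
```

Call:
{"name": "jog_arm", "arguments": {"steps": [[[0, 0, 0, 0.05, -0.03, 0, -1], [0, 0, 0, 0.04, -0.03, 0, -1], [0, 0, 0, 0, 0, 0, -0.2], [0, 0, 0, 0, 0, 0, -0.2], [0, 0, 0, 0, 0, 0, -0.2], [0, 0, 0, 0, 0, 0, -0.2], [0, 0, 0, 0, 0, 0, -0.2]]]}}

```text
time_s: 1.85
ee_pos: [0.4749, -0.2886, 0.2994]
tcp_rot: [3.14, 0.101, 0.0]
wrist_force: [1.3, 0.2, -0.7]
grip_width: 0.0512
finger_force: 0.0
```

```bash
python3 - <<'E'
from h import *
d=grab("wrist");s=monitor.observe();Rm=R.from_rotvec(s["tcp_rot"]).as_matrix()
print(s["time_s"],s["ee_pos"],"yaw",np.degrees(np.arctan2(Rm[1,0],Rm[0,0])),s["grip_width"],s["wrist_force"],s["q"])
cv2.imwrite("pics/w1.png",d["frame"])
C=cloud(d)
m=(C[...,2]>.13)&(C[...,2]<.145)&(abs(C[...,0]-.533)<.045)&(abs(C[...,1]+.269)<.03)
P=C[m];r=cv2.minAreaRect((P[:,:2]*1000).astype(np.float32));print(len(P),np.percentile(P[:,2],[5,50,95]),P.mean(0),r)
E
```

```text
1.9 [ 0.4749933  -0.28855104  0.29943203] yaw 3.688362271909697 0.05085577456187508 [ 0.0184913   0.47029103 -0.13217169] [-6.12291493e-01  1.34163425e-01  1.19485326e+00 -1.18192793e-04
  1.81230125e+00  8.94102504e-01]
2735 [0.13627315 0.13754254 0.13879846] [ 0.53484547 -0.27082344  0.13748395] ((533.904296875, -270.8056945800781), (62.93167495727539, 27.464902877807617), 3.59934663772583)
```

View pics/w1.png

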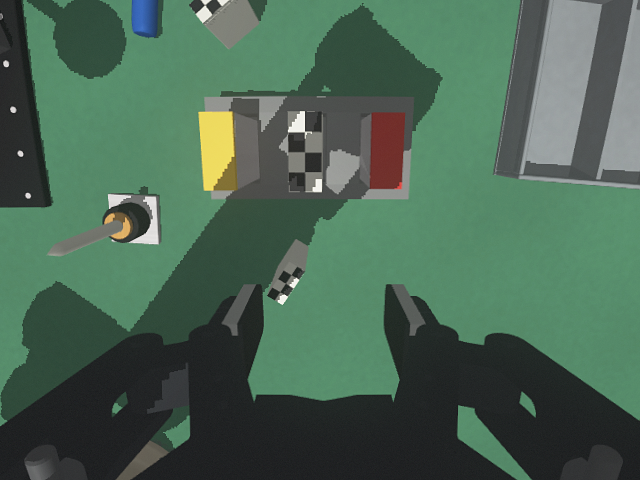

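The wrist view shows the target's checkered top centred at (305,151), between yellow at (217,151) and red at (387,151). The fingers are clear.

Call:
{"name": "jog_arm", "arguments": {"steps": [[[0, 0, 0, 0.06, -0.0145, 0, -0.2], [0, 0, 0, 0.06, -0.0145, 0, -0.2], [0, 0, 0, 0, 0, 0.05, -0.2], [0, 0, 0, 0, 0, 0.06, -0.2], [0, 0, 0, 0, 0, 0.06, -0.2], [0, 0, 0, 0, 0, 0.06, -0.2], [0, 0, 0, 0, 0, 0.05, -0.2], [0, 0, 0, 0, 0, 0, -0.2]]]}}

```text
time_s: 2.7
ee_pos: [0.5325, -0.2689, 0.1549]
tcp_rot: [-3.136, -0.102, 0.01]
wrist_force: [-0.6, 0.7, 0.1]
grip_width: 0.0514
finger_force: 0.0
```

Call:
{"name": "jog_arm", "arguments": {"steps": [[[0, 0, 0, 0, 0, 0.03, -0.2], [0, 0, 0, 0, 0, 0.03, -0.2], [0, 0, 0, 0, 0, 0.02, -0.2], [0, 0, 0, 0, 0, 0.02, -0.2], [0, 0, 0, 0, 0, 0, -0.2], [0, 0, 0, 0, 0, 0, -0.2]]]}}

```text
time_s: 3.3
ee_pos: [0.5345, -0.2697, 0.1095]
tcp_rot: [3.14, 0.103, 0.0]
wrist_force: [0.3, -0.2, 1.1]
grip_width: 0.051
finger_force: 0.0
```

Well centred. Close the gripper, then lift.

Call:
{"name": "jog_arm", "arguments": {"steps": [[[0, 0, 0, 0, 0, 0, 1], [0, 0, 0, 0, 0, 0, 1], [0, 0, 0, 0, 0, 0, 1], [0, 0, 0, 0, 0, 0, 1], [0, 0, 0, 0, 0, 0, 1], [0, 0, 0, 0, 0, 0, 1], [0, 0, 0, 0, 0, 0, 1], [0, 0, 0, 0, 0, 0, 1]]]}}

```text
time_s: 4.1
ee_pos: [0.5349, -0.2699, 0.1104]
tcp_rot: [3.139, 0.103, 0.003]
wrist_force: [1.4, 0.5, 5.6]
grip_width: 0.0271
finger_force: 61.1
```

Call:
{"name": "jog_arm", "arguments": {"steps": [[[0, 0, 0, 0, 0, -0.01, 1], [0, 0, 0, 0, 0, -0.02, 1], [0, 0, 0, 0, 0, -0.03, 1], [0, 0, 0, 0, 0, -0.04, 1], [0, 0, 0, 0, 0, -0.05, 1], [0, 0, 0, 0, 0, -0.05, 1], [0, 0, 0, 0, 0, -0.06, 1], [0, 0, 0, 0, 0, -0.06, 1], [0, 0, 0, 0, 0, -0.06, 1], [0, 0, 0, 0, 0, -0.04, 1]]]}}

```text
time_s: 5.1
ee_pos: [0.5341, -0.2696, 0.3231]
tcp_rot: [3.138, 0.102, 0.004]
wrist_force: [-0.1, -0.3, -4.4]
grip_width: 0.0273
finger_force: 60.1
```

Call:
{"name": "jog_arm", "arguments": {"steps": [[[0, 0, 0, -0.02, -0.04, 0, 1], [0, 0, 0, -0.023, -0.065, 0, 1], [0, 0, 0, -0.023, -0.065, 0, 1], [0, 0, 0, -0.023, -0.065, 0, 1], [0, 0, 0, -0.023, -0.065, 0, 1], [0, 0, 0, -0.023, -0.065, 0, 1], [0, 0, 0, -0.023, -0.065, 0, 1], [0, 0, 0, 0.007, -0.06, 0, 1], [0, 0, 0, 0.007, -0.06, 0, 1], [0, 0, 0, 0.007, -0.06, 0, 1]]]}}

```text
time_s: 6.1
ee_pos: [0.4454, 0.0313, 0.3205]
tcp_rot: [3.139, 0.102, 0.001]
wrist_force: [0.6, -0.5, -4.4]
grip_width: 0.0271
finger_force: 60.5
```

Call:
{"name": "jog_arm", "arguments": {"steps": [[[0, 0, 0, 0.007, -0.06, 0, 1], [0, 0, 0, 0.007, -0.06, 0, 1], [0, 0, 0, 0.007, -0.06, 0, 1], [0, 0, 0, 0.007, -0.04, 0, 1], [0, 0, 0.08, 0, 0, 0, 1], [0, 0, 0.08, 0, 0, 0, 1], [0, 0, 0, 0, 0, 0, 1], [0, 0, 0, 0, 0, 0, 1]]]}}

```text
time_s: 6.9
ee_pos: [0.4526, 0.1407, 0.3199]
tcp_rot: [3.128, -0.287, 0.001]
wrist_force: [-0.1, -0.8, -4.1]
grip_width: 0.0269
finger_force: 60.6
```

```bash
python3 - <<'E'
from h import *
import pickle
D={n:grab(n) for n in("wrist","scene","side")};pickle.dump(D,open("d1.pkl","wb"))
s=monitor.observe();Rm=R.from_rotvec(s["tcp_rot"]).as_matrix()
print(s["time_s"],s["ee_pos"],Rm.round(4).tolist(),s["grip_width"],s["wrist_force"])
cv2.imwrite("pics/w2.png",np.hstack([cv2.resize(D["wrist"]["frame"],(400,300)),D["side"]["frame"][180:480,220:620]]))
for n,d in D.items():
    C=cloud(d);hsv=cv2.cvtColor(d["frame"],cv2.COLOR_BGR2HSV);H,S,V=hsv[...,0],hsv[...,1],hsv[...,2]
    m=(H>100)&(H<130)&(S>80)&(C[...,2]>.08)&(C[...,2]<.1)&(abs(C[...,0]-.496)<.06)&(abs(C[...,1]-.165)<.06)
    P=C[m]
    if len(P)>10:print(n,len(P),np.median(P[:,2]),cv2.minAreaRect((P[:,:2]*1000).astype(np.float32)))
E
```

```text
7.05 [0.45275303 0.14072113 0.31950739] [[0.9831, -0.1832, 0.0001], [-0.1832, -0.9831, -0.0001], [0.0001, 0.0001, -1.0]] 0.02710113877048815 [ 0.72076861 -0.78467114 -3.51173106]
wrist 1679 0.08999413064820594 ((496.06256103515625, 163.21267700195312), (46.708011627197266, 82.4711685180664), 79.22713470458984)
scene 423 0.08915360979754539 ((496.7777099609375, 163.47332763671875), (45.67431640625, 84.56871795654297), 78.96337127685547)
side 760 0.08871707654357325 ((495.29498291015625, 166.13099670410156), (48.300559997558594, 84.03858184814453), 79.04734802246094)
```

View pics/w2.png

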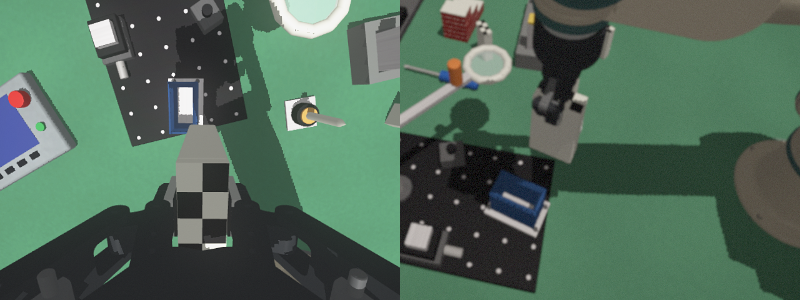

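The left half (wrist) shows the held post at (202,190) and the blue holder ahead of it at (185,107). The right half (side) shows the post hanging upright, short of the holder. Next I measure the post in the hand.

```bash
python3 - <<'E'
from h import *
import pickle
D=pickle.load(open("d1.pkl","rb"));t=np.array([.45275,.14072,.3195]);Rm=np.array([[.9831,-.1832,0],[-.1832,-.9831,0],[0,0,-1]])
for n,d in D.items():
    C=(cloud(d)-t)@Rm   # tool coords
    ok=(d["z_map"]>0)
    m=ok&(abs(C[...,0])<.042)&(abs(C[...,1])<.0175)&(C[...,2]<-.012)&(C[...,2]>-.045)
    P=C[m]
    if len(P)>30:
        zt=np.percentile(P[:,2],[10,50,90]);Q=P[abs(P[:,2]-np.median(P[:,2]))<.004]
        print(n,"top",len(P),zt.round(4),cv2.minAreaRect((Q[:,:2]*1000).astype(np.float32)))
        A=np.c_[Q[:,:2],np.ones(len(Q))];print("  slope",np.linalg.lstsq(A,Q[:,2],rcond=None)[0][:2])
    for lab,mm in (("+y",C[...,1]>.008),("-y",C[...,1]<-.008)):
        m=ok&mm&(abs(C[...,1])<.02)&(abs(C[...,0])<.028)&(C[...,2]>.02)&(C[...,2]<.095);P=C[m]
        if len(P)>100:
            A=np.c_[P[:,0],P[:,2],np.ones(len(P))];print(n,lab,len(P),"y=ax+bz+c",np.linalg.lstsq(A,P[:,1],rcond=None)[0].round(4))
    for lab,a,b in (("+x",.02,.045),("-x",-.045,-.02)):
        m=ok&(abs(C[...,1])<.009)&(C[...,0]>a)&(C[...,0]<b)&(C[...,2]>.02)&(C[...,2]<.095);P=C[m]
        if len(P)>100:
            A=np.c_[P[:,1],P[:,2],np.ones(len(P))];print(n,lab,len(P),"x=ay+bz+c",np.linalg.lstsq(A,P[:,0],rcond=None)[0].round(4))
E
```

```text
wrist top 14329 [-0.0291 -0.0277 -0.0262] ((4.739068984985352, -0.11205863952636719), (53.11513137817383, 34.95752716064453), 0.9297954440116882)
  slope [ 0.00979634 -0.00256201]
wrist +x 871 x=ay+bz+c [-0.0065 -0.0001  0.0313]
scene top 589 [-0.0303 -0.0284 -0.0184] ((0.25688934326171875, -0.52398681640625), (64.64969635009766, 34.560218811035156), 2.606752634048462)
  slope [ 0.00313348 -0.00027636]
scene +x 282 x=ay+bz+c [-0.0159 -0.0207  0.0314]
side top 583 [-0.0292 -0.0278 -0.018 ] ((-2.147336959838867, -1.1991920471191406), (63.214813232421875, 28.553464889526367), 0.5520747303962708)
  slope [-0.0056496  -0.03243105]
side -y 1111 y=ax+bz+c [ 0.008  -0.0021 -0.015 ]
```

Call:
{"name": "jog_arm", "arguments": {"steps": [[[0, 0, 0.004, 0.039, -0.031, 0, 1], [0, 0, 0, 0.039, -0.031, 0, 1], [0, 0, 0, 0, 0, 0.03, 1], [0, 0, 0, 0, 0, 0.05, 1], [0, 0, 0, 0, 0, 0.06, 1], [0, 0, 0, 0, 0, 0.05, 1], [0, 0, 0, 0, 0, 0.03, 1], [0, 0, 0, 0, 0, 0, 1], [0, 0, 0, 0, 0, 0, 1], [0, 0, 0, 0, 0, 0, 1]]]}}

```text
time_s: 8.05
ee_pos: [0.4977, 0.1642, 0.2113]
tcp_rot: [-3.126, 0.301, -0.005]
wrist_force: [0.1, 0.4, -3.7]
grip_width: 0.0269
finger_force: 61.0
```

```bash
python3 - <<'E'
from h import *
import pickle
D={n:grab(n) for n in("scene","side","wrist")};s=monitor.observe();pickle.dump((D,s),open("d2.pkl","wb"))
t=s["ee_pos"];Rm=R.from_rotvec(s["tcp_rot"]).as_matrix();print(t,s["wrist_force"],s["time_s"],np.degrees(np.arctan2(Rm[1,0],Rm[0,0])))
for n,d in D.items():
    C=cloud(d);T=(C-t)@Rm;ok=d["z_map"]>0
    hsv=cv2.cvtColor(d["frame"],cv2.COLOR_BGR2HSV);H,S=hsv[...,0],hsv[...,1]
    m=(H>100)&(H<130)&(S>80)&(C[...,2]>.03)&(C[...,2]<.1)&(abs(T[...,0])<.055)&(abs(T[...,1])<.04)
    P=T[m]*1000
    if len(P)>10:print(n,"holder in tool",len(P),cv2.minAreaRect(P[:,:2].astype(np.float32)))
    for lab,k,sg in (("+y",1,1),("-y",1,-1),("+x",0,1),("-x",0,-1)):
        h=(.014,.032)[k==0];o=1-k;lim=(.028,.009)[o==1]
        for nm,z0,z1,hh in(("post",.02,.095,h),("holder",.115,.18,(.0235,.0415)[k==0])):
            m=ok&(abs(T[...,k]*sg-hh)<.006)&(abs(T[...,o])<lim)&(T[...,2]>z0)&(T[...,2]<z1)
            if m.sum()>60:print(n,lab,nm,m.sum(),(np.median(T[m][:,k])*1000).round(2),"nominal off",((np.median(T[m][:,k])-sg*hh)*1000).round(2))
E
```

```text
[0.49742206 0.16412957 0.21050348] [-0.40546866 -0.44981175 -4.66176313] 8.2 -11.003107184163408
scene holder in tool 632 ((0.10971450805664062, 0.9050655364990234), (45.895660400390625, 83.4903335571289), 89.88970947265625)
scene +y holder 102 22.34 nominal off -1.16
scene +x post 217 31.17 nominal off -0.83
scene +x holder 143 39.04 nominal off -2.46
side holder in tool 1069 ((-3.0755348205566406, -1.9302082061767578), (47.93581771850586, 83.74402618408203), 89.70807647705078)
side -y post 640 -15.74 nominal off -1.74
side -y holder 506 -24.05 nominal off -0.55
side -x post 71 -33.73 nominal off -1.73
side -x holder 83 -43.51 nominal off -2.01
wrist holder in tool 1540 ((24.265304565429688, 0.6303787231445312), (32.08834457397461, 45.700164794921875), 0.14001405239105225)
wrist +y holder 170 21.06 nominal off -2.44
wrist -y holder 138 -20.07 nominal off 3.43
wrist +x post 888 31.68 nominal off -0.32
wrist +x holder 338 39.28 nominal off -2.22
```

Call:
{"name": "jog_arm", "arguments": {"steps": [[[0, 0, 0, -0.0022, 0.0014, 0, 1], [0, 0, 0, 0, 0, 0.01, 1], [0, 0, 0, 0, 0, 0.01, 1], [0, 0, 0, 0, 0, 0.01, 1], [0, 0, 0, 0, 0, 0.01, 1], [0, 0, 0, 0, 0, 0.008, 1], [0, 0, 0, 0, 0, 0.008, 1], [0, 0, 0, 0, 0, 0, 1], [0, 0, 0, 0, 0, 0, 1]]]}}

```text
time_s: 9.1
ee_pos: [0.4958, 0.1636, 0.1813]
tcp_rot: [3.127, -0.301, 0.0]
wrist_force: [0.1, 0.5, -4.2]
grip_width: 0.0275
finger_force: 61.1
```

Call:
{"name": "jog_arm", "arguments": {"steps": [[[0, 0, 0, 0, 0, 0.008, 1], [0, 0, 0, 0, 0, 0.008, 1], [0, 0, 0, 0, 0, 0.008, 1], [0, 0, 0, 0, 0, 0, 1]]]}}

```text
time_s: 9.5
ee_pos: [0.4954, 0.1634, 0.1683]
tcp_rot: [3.126, -0.301, -0.002]
wrist_force: [-0.3, 0.4, -4.8]
grip_width: 0.0272
finger_force: 61.1
```

Sliding in with no side force. The floor should come at a TCP z of about 0.122, so I lower most of the way.

Call:
{"name": "jog_arm", "arguments": {"steps": [[[0, 0, 0, 0, 0, 0.015, 1], [0, 0, 0, 0, 0, 0.015, 1], [0, 0, 0, 0, 0, 0.015, 1], [0, 0, 0, 0, 0, 0.015, 1], [0, 0, 0, 0, 0, 0.01, 1], [0, 0, 0, 0, 0, 0.006, 1], [0, 0, 0, 0, 0, 0, 1], [0, 0, 0, 0, 0, 0, 1]]]}}

```text
time_s: 10.3
ee_pos: [0.4959, 0.1636, 0.1315]
tcp_rot: [-3.127, 0.301, -0.001]
wrist_force: [0.2, -2.1, -4.4]
grip_width: 0.0269
finger_force: 61.2
```

Call:
{"name": "jog_arm", "arguments": {"steps": [[[0, 0, 0, 0, 0, 0.006, 1], [0, 0, 0, 0, 0, 0.004, 1], [0, 0, 0, 0, 0, 0.004, 1], [0, 0, 0, 0, 0, 0, 1], [0, 0, 0, 0, 0, 0, 1]]]}}

```text
time_s: 10.8
ee_pos: [0.4957, 0.1635, 0.1242]
tcp_rot: [3.127, -0.301, -0.0]
wrist_force: [-0.5, 0.1, -4.4]
grip_width: 0.0275
finger_force: 61.2
```

Call:
{"name": "jog_arm", "arguments": {"steps": [[[0, 0, 0, 0, 0, 0.002, 1], [0, 0, 0, 0, 0, 0.002, 1], [0, 0, 0, 0, 0, 0, 1], [0, 0, 0, 0, 0, 0, 1]]]}}

```text
time_s: 11.2
ee_pos: [0.4959, 0.1636, 0.1224]
tcp_rot: [-3.127, 0.301, -0.001]
wrist_force: [0.4, -0.8, -3.6]
grip_width: 0.0271
finger_force: 61.2
```

Call:
{"name": "jog_arm", "arguments": {"steps": [[[0, 0, 0, 0, 0, 0.002, 1], [0, 0, 0, 0, 0, 0, 1], [0, 0, 0, 0, 0, 0, 1]]]}}

```text
time_s: 11.5
ee_pos: [0.4962, 0.1636, 0.1223]
tcp_rot: [-3.127, 0.301, -0.002]
wrist_force: [-0.8, -1.3, 5.9]
grip_width: 0.0269
finger_force: 62.2
```

Call:
{"name": "jog_arm", "arguments": {"steps": [[[0, 0, 0, 0, 0, 0.002, 1], [0, 0, 0, 0, 0, 0, 1], [0, 0, 0, 0, 0, 0, 1]]]}}

```text
time_s: 11.8
ee_pos: [0.4962, 0.1636, 0.1223]
tcp_rot: [-3.127, 0.301, -0.003]
wrist_force: [-4.8, -1.6, 11.7]
grip_width: 0.0269
finger_force: 63.3
```

Floor contact is clear (11.7 N, z stopped at 0.122). Release and rise.

Call:
{"name": "jog_arm", "arguments": {"steps": [[[0, 0, 0, 0, 0, -0.002, -0.2], [0, 0, 0, 0, 0, 0, -0.2], [0, 0, 0, 0, 0, 0, -0.2], [0, 0, 0, 0, 0, 0, -0.2], [0, 0, 0, 0, 0, -0.02, -0.2], [0, 0, 0, 0, 0, -0.05, -0.2], [0, 0, 0, 0, 0, -0.06, -0.2], [0, 0, 0, 0, 0, -0.08, -0.2], [0, 0, 0, 0, 0, -0.08, -0.2], [0, 0, 0, 0, 0, -0.08, -0.2]]]}}

```text
time_s: 12.8
ee_pos: [0.4954, 0.1635, 0.3088]
tcp_rot: [-3.127, 0.301, -0.001]
wrist_force: [0.1, 0.3, -0.4]
grip_width: 0.0511
finger_force: 0.0
```

Call:
{"name": "jog_arm", "arguments": {"steps": [[[0, 0, 0, -0.06, 0, 0, -0.2], [0, 0, 0, -0.06, 0, 0, -0.2], [0, 0, 0, 0, 0, 0, -0.2], [0, 0, 0, 0, 0, 0, -0.2]]]}}

```text
time_s: 13.2
ee_pos: [0.4367, 0.1751, 0.3072]
tcp_rot: [-3.127, 0.3, -0.003]
wrist_force: [-0.6, -0.1, -1.1]
grip_width: 0.0511
finger_force: 0.0
```

```bash
python3 - <<'E'
from h import *
D={n:grab(n) for n in("wrist","scene","side")};s=monitor.observe()
print(s["time_s"],s["ee_pos"],s["grip_width"])
cv2.imwrite("pics/w3.png",np.hstack([cv2.resize(D["wrist"]["frame"],(400,300)),D["side"]["frame"][180:480,150:550]]))
for n,d in D.items():
    C=cloud(d);hsv=cv2.cvtColor(d["frame"],cv2.COLOR_BGR2HSV);H,S=hsv[...,0],hsv[...,1]
    reg=(abs(C[...,0]-.496)<.06)&(abs(C[...,1]-.164)<.05)
    def rect(m,l):
        P=C[m]
        if len(P)>10:print(n,l,len(P),"z",np.median(P[:,2]).round(4),P.mean(0).round(4),[np.round(v,1) for v in cv2.minAreaRect((P[:,:2]*1000).astype(np.float32))])
    rect(reg&(C[...,2]>.14)&(C[...,2]<.16),"top")
    rect(reg&(H>100)&(H<130)&(S>80)&(C[...,2]>.08)&(C[...,2]<.1),"holder")
    rect((H<20)&(S>150)&(C[...,2]>.25)&(C[...,2]<.27)&(abs(C[...,0]-.628)<.03)&(abs(C[...,1]-.06)<.03),"knob")
    rect((S<60)&(C[...,2]>.2)&(C[...,2]<.215)&(np.hypot(C[...,0]-.592,C[...,1]-.006)<.05),"lens")
E
```

```text
13.35 [0.43737588 0.1748154  0.30620602] 0.05115916424903155
wrist top 2823 z 0.1496 [0.4965 0.1628 0.1495] [array([495.7, 163. ]), array([28.2, 62.8]), np.float64(79.0)]
wrist holder 1254 z 0.0908 [0.5007 0.1644 0.0903] [array([495.9, 163.8]), array([45.4, 82.2]), np.float64(79.2)]
wrist lens 1161 z 0.2093 [0.5553 0.0127 0.2088] [array([554.7,  10.6]), array([52.9, 10.7]), np.float64(79.2)]
scene top 410 z 0.1504 [0.4987 0.1628 0.1499] [array([495.8, 163.5]), array([26.4, 66.7]), np.float64(78.8)]
scene holder 298 z 0.0894 [0.5095 0.1569 0.0886] [array([496.6, 163.4]), array([45.7, 85.1]), np.float64(79.1)]
scene knob 152 z 0.2594 [0.6309 0.0582 0.2587] [array([629. ,  58.4]), array([20.9, 20.9]), np.float64(2.9)]
scene lens 1621 z 0.209 [0.5952 0.0056 0.2093] [array([592.4,   4.3]), array([83.3, 83. ]), np.float64(12.3)]
side top 791 z 0.15 [0.4939 0.1679 0.1493] [array([494.6, 166.2]), array([29.2, 64. ]), np.float64(79.1)]
side holder 394 z 0.0893 [0.491  0.1803 0.0882] [array([495.3, 167.3]), array([46.4, 84.4]), np.float64(80.6)]
side knob 140 z 0.2596 [0.6257 0.0626 0.2584] [array([626.1,  60.6]), array([18.8, 20. ]), np.float64(19.2)]
side lens 1560 z 0.209 [0.5907 0.0099 0.2094] [array([591.3,   7.2]), array([82.4, 82. ]), np.float64(14.4)]
```

View pics/w3.png

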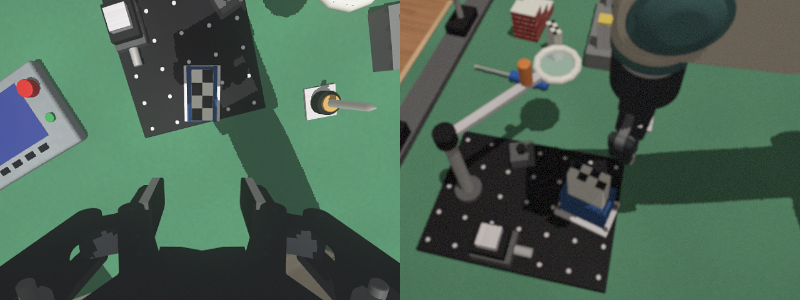

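The wrist half shows the post seated in the holder at (202,95), with the top measured at z = 0.150. The side half shows the lens at (557,63) and knob at (525,70), not moved. Now to the knob.

Call:
{"name": "jog_arm", "arguments": {"steps": [[[0, 0, -0.09, 0, 0, 0, -0.2], [0, 0, -0.09, 0, 0, 0, -0.2], [0, 0, -0.09, 0, 0, 0, -0.2], [0, 0, -0.09, 0, 0, 0, -0.2], [0, 0, -0.09, 0, 0, 0, -0.2], [0, 0, 0, 0.027, 0.049, 0, -0.2], [0, 0, 0, 0.027, 0.049, 0, -0.2], [0, 0, 0, 0.027, 0.049, 0, -0.2], [0, 0, 0, 0.027, 0.049, 0, -0.2]]]}}

```text
time_s: 14.25
ee_pos: [0.5335, 0.1153, 0.3057]
tcp_rot: [3.038, 0.799, -0.001]
wrist_force: [0.5, 0.5, 0.2]
grip_width: 0.0513
finger_force: 0.0
```

Call:
{"name": "jog_arm", "arguments": {"steps": [[[0, 0, 0, 0.027, 0.049, 0, -0.2], [0, 0, 0, 0.027, 0.049, 0, -0.2], [0, 0, 0, 0.027, 0.049, 0, -0.2], [0, 0, 0, 0.022, 0.042, 0, -0.2], [0, 0, 0, 0, 0, 0, -0.2], [0, 0, 0, 0, 0, 0, -0.2], [0, 0, 0, 0, 0, 0, -0.2]]]}}

```text
time_s: 14.95
ee_pos: [0.6232, 0.0598, 0.3063]
tcp_rot: [-3.038, -0.8, 0.0]
wrist_force: [-0.5, -1.2, 0.7]
grip_width: 0.0511
finger_force: 0.0
```

```bash
python3 - <<'E'
from h import *
d=grab("wrist");s=monitor.observe();Rm=R.from_rotvec(s["tcp_rot"]).as_matrix()
print(s["time_s"],s["ee_pos"],Rm[:2,0],s["grip_width"],(np.array([.628,.0585,.231])-s["ee_pos"])@Rm/.5)
C=cloud(d);hsv=cv2.cvtColor(d["frame"],cv2.COLOR_BGR2HSV);H,S=hsv[...,0],hsv[...,1]
P=C[(H<20)&(S>150)&(C[...,2]>.25)&(C[...,2]<.27)]
if len(P)>10:print(len(P),P.mean(0),cv2.minAreaRect((P[:,:2]*1000).astype(np.float32)))
E
```

```text
15.0 [0.62309525 0.05991987 0.30661195] [0.87012503 0.49283092] 0.05112599844151951 [0.00708629 0.00728357 0.15122729]
1239 [0.6301176  0.0585262  0.25864635] ((629.0999755859375, 57.870269775390625), (20.636951446533203, 20.11513328552246), 37.99654769897461)
```

Call:
{"name": "jog_arm", "arguments": {"steps": [[[0, 0, 0, 0.0085, 0.008, 0, -0.2], [0, 0, 0, 0, 0, 0.03, -0.2], [0, 0, 0, 0, 0, 0.04, -0.2], [0, 0, 0, 0, 0, 0.04, -0.2], [0, 0, 0, 0, 0, 0.025, -0.2], [0, 0, 0, 0, 0, 0.013, -0.2], [0, 0, 0, 0, 0, 0, -0.2], [0, 0, 0, 0, 0, 0, -0.2]]]}}

```text
time_s: 15.8
ee_pos: [0.6294, 0.058, 0.2334]
tcp_rot: [3.038, 0.8, 0.003]
wrist_force: [-0.5, -0.5, -0.2]
grip_width: 0.0513
finger_force: 0.0
```

Call:
{"name": "jog_arm", "arguments": {"steps": [[[0, 0, 0, 0, 0, 0, 1], [0, 0, 0, 0, 0, 0, 1], [0, 0, 0, 0, 0, 0, 1], [0, 0, 0, 0, 0, 0, 1], [0, 0, 0, 0, 0, 0, 1], [0, 0, 0, 0, 0, 0, 1], [0, 0, 0, 0, 0, 0, 1], [0, 0, 0, 0, 0, 0, 1]]]}}

```text
time_s: 16.6
ee_pos: [0.6294, 0.0581, 0.2334]
tcp_rot: [3.038, 0.8, 0.003]
wrist_force: [1.0, 1.5, 5.7]
grip_width: 0.0208
finger_force: 58.8
```

```bash
python3 - <<'E'
from h import *
s=monitor.observe();Rm=R.from_rotvec(s["tcp_rot"]).as_matrix();k=s["ee_pos"][:2];print(s["ee_pos"],s["wrist_force"],s["time_s"])
post=np.array([.4957,.1636]);lens=np.array([.5923,.0045])
u=k-lens;u/=np.linalg.norm(u);piv=k+.155*u;print("pivot",piv,np.linalg.norm(piv-post))
a0=np.arctan2(*(k-piv)[::-1]);a1=np.arctan2(*(post-piv)[::-1])
da=(a1-a0+np.pi)%(2*np.pi)-np.pi;print(np.degrees(da))
c=np.array([np.r_[piv+.155*np.array([np.cos(a0+t*da),np.sin(a0+t*da)]),s["ee_pos"][2]] for t in np.linspace(0,1,6)])
print(c.round(4));print((np.diff(c,axis=0)@Rm/.5).round(4))
E
```

```text
[0.62942576 0.05810705 0.23338799] [1.01351117 1.477814   5.70856901] 16.6
pivot [0.71767448 0.18553217] 0.22305535467329177
-49.65253252281714
[[0.6294 0.0581 0.2334]
 [0.6088 0.0752 0.2334]
 [0.5914 0.0957 0.2334]
 [0.5778 0.1188 0.2334]
 [0.5684 0.1439 0.2334]
 [0.5634 0.1703 0.2334]]
[[-0.0191 -0.0502 -0.0001]
 [-0.0101 -0.0527 -0.0001]
 [-0.0009 -0.0537 -0.    ]
 [ 0.0084 -0.053  -0.    ]
 [ 0.0174 -0.0508 -0.    ]]
```

Call:
{"name": "jog_arm", "arguments": {"steps": [[[0, 0, 0, -0.008, -0.0165, 0, 1], [0, 0, 0, -0.0065, -0.0167, 0, 1], [0, 0, 0, -0.005, -0.017, 0, 1], [0, 0, 0, 0, 0, 0, 1]]]}}

```text
time_s: 17.0
ee_pos: [0.6074, 0.0738, 0.2333]
tcp_rot: [3.036, 0.797, -0.003]
wrist_force: [-7.5, -5.1, 6.9]
grip_width: 0.0204
finger_force: 59.4
```

Call:
{"name": "jog_arm", "arguments": {"steps": [[[0, 0, 0, -0.006, -0.0175, 0, 1], [0, 0, 0, -0.0035, -0.0175, 0, 1], [0, 0, 0, -0.0025, -0.0177, 0, 1], [0, 0, 0, -0.0013, -0.018, 0, 1], [0, 0, 0, -0.0003, -0.018, 0, 1], [0, 0, 0, 0.0007, -0.0177, 0, 1], [0, 0, 0, 0, 0, 0, 1]]]}}

```text
time_s: 17.7
ee_pos: [0.5756, 0.1174, 0.2332]
tcp_rot: [3.037, 0.796, -0.003]
wrist_force: [-7.2, -4.1, 7.5]
grip_width: 0.0207
finger_force: 59.8
```

```bash
python3 - <<'E'
from h import *
s=monitor.observe();print(s["ee_pos"],s["wrist_force"],s["moment"],s["time_s"])
for n in("scene","side"):
    d=grab(n);C=cloud(d);S=cv2.cvtColor(d["frame"],cv2.COLOR_BGR2HSV)[...,1]
    P=C[(S<60)&(C[...,2]>.202)&(C[...,2]<.214)&(abs(C[...,0]-.51)<.08)&(abs(C[...,1]-.1)<.08)]
    if n=="side":cv2.imwrite("pics/s4.png",d["frame"])
    if len(P)>20:print(n,len(P),cv2.minEnclosingCircle((P[:,:2]*1000).astype(np.float32)),cv2.minAreaRect((P[:,:2]*1000).astype(np.float32)))
E
```

```text
[0.5756018  0.11738179 0.23322756] [-7.15486067 -4.14041385  7.50273602] [-0.70289063  1.14312904 -0.4735889 ] 17.7
scene 664 ((534.1248779296875, 103.05554962158203), 61.8723258972168) ((538.5897827148438, 85.25563049316406), (122.16258239746094, 63.06357955932617), 15.452032089233398)
side 2067 ((534.935791015625, 102.47445678710938), 63.327423095703125) ((532.85302734375, 91.75032043457031), (115.31094360351562, 83.62211608886719), 0.8155806064605713)
```

View pics/s4.png

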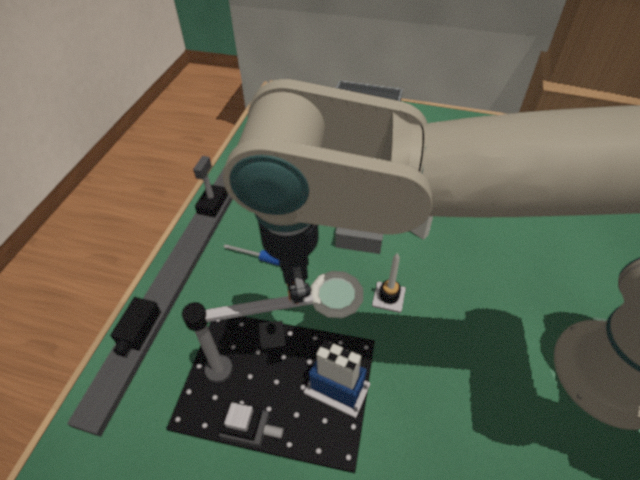

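The side view shows the lens at (338,294), moving with the gripped knob towards the post at (341,360). Continue along the arc.

Call:
{"name": "jog_arm", "arguments": {"steps": [[[0, 0, 0, 0.001, -0.018, 0, 1], [0, 0, 0, 0.003, -0.018, 0, 1], [0, 0, 0, 0.004, -0.018, 0, 1], [0, 0, 0, 0.005, -0.018, 0, 1], [0, 0, 0, 0.006, -0.018, 0, 1], [0, 0, 0, 0.007, -0.017, 0, 1], [0, 0, 0, 0, 0, 0, 1], [0, 0, 0, 0, 0, 0, 1]]]}}

```text
time_s: 18.6
ee_pos: [0.5609, 0.1714, 0.2331]
tcp_rot: [-3.038, -0.8, 0.001]
wrist_force: [-5.2, 0.9, 6.0]
grip_width: 0.0202
finger_force: 60.0
```

```bash
python3 - <<'E'
from h import *
s=monitor.observe();print(s["ee_pos"],s["wrist_force"],s["time_s"])
for n in("scene","side"):
    d=grab(n);C=cloud(d);S=cv2.cvtColor(d["frame"],cv2.COLOR_BGR2HSV)[...,1]
    P=C[(S<60)&(C[...,2]>.202)&(C[...,2]<.214)&(np.hypot(C[...,0]-.496,C[...,1]-.164)<.06)]
    if len(P)>20:print(n,len(P),P[:,:2].min(0),P[:,:2].max(0))
E
```

```text
[0.56090067 0.17143449 0.23305569] [-5.22701355  0.94650766  6.02246869] 18.6
scene 346 [0.45618568 0.12333875] [0.53751046 0.16793209]
side 2504 [0.4533072 0.1249915] [0.55299467 0.2100834 ]
```

Call:
{"name": "jog_arm", "arguments": {"steps": [[[0, 0, 0, 0, 0, 0, -0.2], [0, 0, 0, 0, 0, 0, -0.2], [0, 0, 0, 0, 0, 0, -0.2], [0, 0, 0, 0, 0, 0, -0.2], [0, 0, 0, 0, 0, 0, -0.2], [0, 0, 0, 0, 0, -0.03, -0.2], [0, 0, 0, 0, 0, -0.05, -0.2], [0, 0, 0, 0, 0, -0.06, -0.2], [0, 0, 0, 0, 0, -0.06, -0.2], [0, 0, 0, 0, 0, -0.04, -0.2]]]}}

```text
time_s: 19.7
ee_pos: [0.5615, 0.1711, 0.3564]
tcp_rot: [3.038, 0.799, 0.007]
wrist_force: [0.0, 0.8, 0.1]
grip_width: 0.0515
finger_force: 0.0
```

Call:
{"name": "jog_arm", "arguments": {"steps": [[[0, 0, 0, 0, 0.06, 0, -0.2], [0, 0, 0, 0, 0.08, 0, -0.2], [0, 0, 0, 0, 0.08, 0, -0.2], [0, 0, 0, -0.02, 0.08, 0, -0.2], [0, 0, 0, -0.04, 0.08, 0, -0.2], [0, 0, 0, -0.04, 0.08, 0, -0.2], [0, 0, 0, -0.04, 0.06, 0, -0.2], [0, 0, 0, 0, 0, 0, -0.2], [0, 0, 0, 0, 0, 0, -0.2]]]}}

```text
time_s: 20.6
ee_pos: [0.6284, -0.0902, 0.3533]
tcp_rot: [3.038, 0.797, 0.002]
wrist_force: [0.8, -0.1, 0.2]
grip_width: 0.0511
finger_force: 0.0
```

```bash
python3 - <<'E'
from h import *
s=monitor.observe();print(s["ee_pos"],s["wrist_force"],s["time_s"])
I=[]
for n in("scene","side"):
    d=grab(n);C=cloud(d);hsv=cv2.cvtColor(d["frame"],cv2.COLOR_BGR2HSV);S=hsv[...,1]
    P=C[(S<60)&(C[...,2]>.202)&(C[...,2]<.214)&(np.hypot(C[...,0]-.496,C[...,1]-.164)<.049)]
    print(n,len(P),P[:,:2].min(0),P[:,:2].max(0),cv2.minEnclosingCircle((P[:,:2]*1000).astype(np.float32)))
    I.append(d["frame"][150:450,240:640] if n=="scene" else d["frame"][150:450,160:560])
cv2.imwrite("pics/f5.png",np.hstack(I))
E
```

```text
[ 0.62840096 -0.09024296  0.35328977] [ 0.75610194 -0.05116618  0.16831431] 20.6
scene 1154 [0.4551176  0.12332629] [0.54456904 0.20599383] ((499.8514709472656, 165.00421142578125), 44.78573989868164)
side 2488 [0.45328242 0.12575661] [0.54474009 0.21051164] ((498.96337890625, 166.60438537597656), 45.78788757324219)
```

View pics/f5.png

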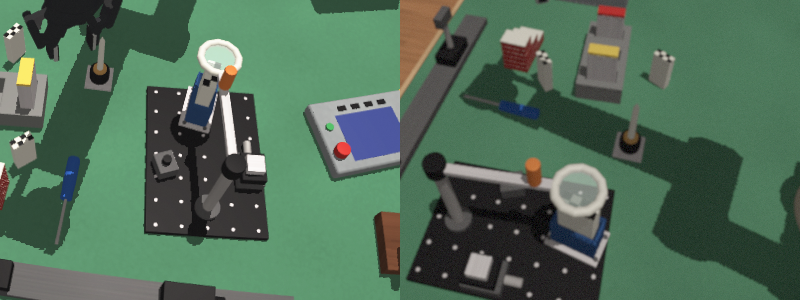

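Both halves show the lens ring above the post in the holder, at (219,58) in scene and (579,190) in side. It measures about (0.498, 0.165), roughly 3 mm from the post's centre. The robot is clear and the rest of the bench looks undisturbed.

```bash
python3 -c "
from cell import order;print(order.hand_in())"
```

```text
the job is handed in; nothing more can be done
None
```

I handed the job in: the checkered post rests on the holder's floor with the lens about 3 mm off its centre by camera, the arm is clear, nothing else looked moved, and the hand-in returned no verdict.

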